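# Zero the comparator on its master pin and gauge the balancing arbor

### The job

Take hold of the comparator head's knob and ease the head down its column until the sprung tip sits on the steel master pin and the needle points at the black zero mark, then let go. Draw the master pin out and lay it in the empty V rest; then take the brass balancing arbor from its rest and slide it nose first along the stand's V saddles, under the tip, home against the sprung end stop with a light push, and leave it there bearing on the stop. Feel your way: never force the tip or the stop, leave the zero setting as it is once set, and do not disturb the other things.

Things in the scene. Friction and masses are not known exactly. Their poses are not given: they have to be found in the camera images.
- stand: Fixed comparator stand, dark base plate 16 mm thick reaching x -68..104, y -43..113 mm. Origin on the cabinet top straight below the tip; x runs along the saddles from the open entry end (-x) to the end stop, y to the column (38 mm dia at y 85), z up. Shafts slide in and out at the -x end; lift one or set it down with its nose before x = -25 mm, clear of the head above.
- saddles (a point): Point on the axis of a 24 mm shaft lying in the stand, below the tip, 58 mm above the cabinet top (the thicker arbor's axis lies 58.8 mm high). Axes as the stand's. Two oiled steel 90 degree V saddles, each 14 mm long, centred at x = -38 and +24 mm from here; their edges rise to about this height, 21 mm to either side.
- head: Comparator head: arm 32 mm wide (x) over the saddles. Slides on the column, stays where left; takes 8 to 15 N to move. Starts with the tip 8 to 16 mm above the master. Origin: grip point of its upright aluminium knob (22 mm dia), 24 mm above the arm's top, 10 mm below the knob's top, straight above the tip. Arm's underside 52 mm below it. Over 15 N between a shaft and the tip is too much.
- tip (a point): Lowest point of the sprung tip, a 12 mm steel ball under the head; hangs 79 mm below the knob's grip point when free. It is pushed up into the head by what it rests on: up to 10 mm, 2 N at first, 4 N at zero, 6 N at the end, then solid.
- needle (a joint): Needle of the face-up dial (60 mm) over the column, rad: 0 with the tip free, grows clockwise from above, 0.3 per mm that the tip is pushed up; 3.0 at most. The black zero mark is at 1.5 (needle along the stand's +x); ticks every 0.3. Zeroed means well within one tick (0.25). With the slightly thicker arbor in, it stands about 0.45 past the mark.
- endstop: Steel bracket fixed on the stand past the saddles, front face 78 mm behind the tip. Origin under it on the base plate. On the shaft axis a sleeve with a sprung pin (12 mm dia) points to the tip. Its setting is not measured: the pin's face is 40 to 60 mm behind the tip (stand x); find it by touch. The pin yields 1 mm per 1.5 N for 4 mm, then is solid; over 14 N is too much.
- master: Steel master pin: plain 24 mm round shaft, square grip 26 x 26 x 34 mm at the rear, nose a 12 mm long cone down to 10 mm dia. About 0.3 kg. Origin on the axis in the middle of the grip; x to the nose, which ends at +135 mm; round shaft from +17. Starts in the stand's saddles under the tip, grip at the open end, nose clear of the stop.
- arbor: Brass balancing arbor: 25.2 mm round shaft with dark rings, flat tang for a grip at the rear (34 long, 15 wide in y, 24 tall), nose a 12 mm long cone down to 10 mm dia. About 0.3 kg. Origin on the axis in the middle of the tang; x to the nose, which ends at +135 mm; round shaft from +17. Starts in rest_a, tang overhanging the rest's -x end.
- rest_a: Low fixed dark steel V rest holding the arbor, base 84 x 56 x 10 mm, 90 degree V saddles 14 mm long at x = -30 and +30 mm. Origin on the cabinet top below its centre, x along the groove. A 24 mm shaft lies with its axis 45 mm above the cabinet top.
- rest_b: The empty V rest, same as rest_a, for the master pin; with its grip centre 68 mm behind the rest's centre (x = -68), as the arbor lies in the other, it balances well. One rest stands left of the stand and one right; which is which varies.
- sleeve: Bronze shaft sleeve standing upright, 54 mm diameter, 42 mm tall; bystander.
- weight1: Zinc clip-on weight, 34 x 18 x 20 mm; bystander.
- weight2: Second zinc clip-on weight, same size; bystander.
- mirror: Inspection mirror lying flat, chrome stem, 210 mm long, origin mid-length; bystander.
- mallet: Red rubber mallet lying down, 275 mm long, head 52 mm diameter; bystander.
- hexkey: Dark hex key lying flat, 90 x 30 mm, 8 mm thick; bystander.
There are look-alikes about, which are no part of the job. What is shaped like the master but purple or turquoise is not meant.

How it is judged:
On the way, in this order (a step that is already met when the one before it is completed fails the run):
1. the comparator is zeroed: tip on the master, needle within 0.25 rad of the zero mark, knob let go (value of joint needle between 1.25 and 1.75 rad and contact force between master and head above 1 N and contact force between the fingers and head below 0.2 N), for 0.3 s.
2. the master pin lies in the empty rest, let go (y of master in the frame of rest_b between -0.008 and 0.008 m and z of master in the frame of rest_b between 0.039 and 0.052 m and x of master in the frame of rest_b between -0.085 and 0.085 m and angle between the x axis of master and the x axis of rest_b, either way round below 0.15 rad and angle between master's own x axis and vertical between 1.47 and 1.67 rad and contact force between the fingers and master below 0.2 N), for 0.2 s.
At the end, for the whole second after the job is handed in: Arbor released, still, level in the saddles (5 mm, 0.08 rad), bearing on the sprung stop with over 0.3 N, tip resting on it, needle 1.45 to 2.4 rad (zero kept); master pin released, still, level in rest_b (8 mm sideways, 6 mm in height, 0.15 rad, within 85 mm along) (y of arbor in the frame of stand between -0.005 and 0.005 m and z of arbor in the frame of stand between 0.054 and 0.064 m and angle between the x axis of arbor and the x axis of stand, either way round below 0.08 rad and contact force between arbor and endstop above 0.3 N and contact force between arbor and head above 1 N and value of joint needle between 1.45 and 2.4 rad and y of master in the frame of rest_b between -0.008 and 0.008 m and z of master in the frame of rest_b between 0.039 and 0.052 m and x of master in the frame of rest_b between -0.085 and 0.085 m and angle between the x axis of master and the x axis of rest_b, either way round below 0.15 rad and angle between master's own x axis and vertical between 1.47 and 1.67 rad and linear speed of each of arbor, master below 0.01 m/s); the robot touches nothing.
It fails at once if the tip and head are loaded beyond 15 N by the master or the arbor (contact force between any of master, arbor and head above 15 N).
It fails at once if the end stop is loaded beyond 14 N (contact force between any of arbor, master, the fingers and endstop above 14 N).
It fails at once if a bystander is moved by more than 20 mm (distance of any of sleeve, weight1, weight2, mirror, mallet, hexkey from where it was at the start of the episode above 0.02 m).
It also fails if it takes over 72 s, if anything falls off the work surface, if the arm or the gripper's body presses on something with over 40 N, if the wrist force passes 120 N, or if a joint passes its speed limit or range.

### The arm

A 6-joint arm with a two-finger parallel gripper is mounted at the origin on the work surface. World frame = base frame: x ahead of the robot, y to its left, z up, the work surface at z = 0. Lengths are in m, angles in rad, forces in N, time in s.
With the tool pointing down it reaches from about 0.4 to 0.825 m from the base axis. Payload 7 kg.
Tool frame: the origin (TCP) lies at the centre of the arm's flange, where the gripper is bolted on; the fingertips stand 173 mm ahead of it and the grasp point (between the pads) lies hold_point_z ahead of it (hold_point_z is the distance from the TCP to the grasp point, in m); z points along the fingers, y is the direction in which the jaws open and shut (so a half turn about z gives the same grasp; the last joint's range is limited). The gripper opens to 85 mm and grips with 20 to 120 N. Pads are 22 mm wide; open, the fingers measure 114 mm over their backs; the gripper's body (76 mm by 85 mm) begins 54 mm behind the grasp point. The pads swing forward as they close: fully open they stand 13 mm farther back than shut.
Start: joints at [-0.826, 0.359, 0.012, 0, -1.224, -0.288], TCP at [0.298, -0.606, 0.405] pointing down, gripper open.
Joint ranges: [-3.07, 3.07], [-1.43, 2.12], [-1.02, 1.25], [-3.03, 1.67], [-3.05, -0], [-3.03, 3.03]. Speed limits (rad/s): [2.39, 2.39, 3.01, 3.14, 3.14, 3.14].

### API

Orientations are given as a 3x3 rotation matrix whose columns are the frame's x, y, z axes.
In Python, from workcell import get_state, camera, job_done, hold_point_z gives the robot as it stands.
- The arm moves only by the shell command python3 -m jog 'ROWS' [FORCE]. ROWS is JSON, a list that holds one entry, the list of rows, each a list of 7 numbers: the shift along the world's x, y, z in m, then the turn, a rotation vector about the world's x, y, z in rad, then the finger opening in m, from 0 to 0.0854. A call has 1 to 20 rows; each row is the pose to reach, as a shift and turn from the pose measured when the call began; what a row does not reach only later rows make up. A row lasts 1/8 s, in which the tool goes at most 62.5 mm and 10.7 degrees, less where a joint would pass 70% of its speed; a pose out of reach is approached as far as the arm can. A call with a gripper value outside its range is refused whole. The fingers move at their own pace and stop on an object; FORCE is the grip in N (left out, the last holds). Time passes only in rows, so rows that repeat a pose let the fingers close. It gives the time, the measured TCP pose, the force and the opening at its end, in the units of the state.
- get_state(): the state, without advancing time (a new reading comes with each control period).
- camera(name): name is "side" or "top" or "wrist"; returns a dict with "img" (384x512x3 uint8, red, green, blue), "K" (3x3 intrinsics, pixels), "dist" ([k1, k2, p1, p2, k3] as OpenCV has them; the pictures are not rectified), "eye" and "orientation" of the camera in the world. Camera axes: x right, y up, looking along -z (the intrinsics and any distortion apply to the point x, -y, -z); pixel columns grow to the right and rows downward; lengths in m; the calibration is good to about 2 mm. A picture is of the moment at which its call begins. There is no depth.
- job_done(): hands the job in, once; it reports no verdict.
The state is a dict: "t": time; "joint_pos": joint angles; "joint_velocities": joint speeds; "effort": joint torques, N m; "tcp_pos": TCP position; "tcp_rot": TCP orientation; "contact_force": force on the tool from outside, world axes, zero at the start; "ft_torque": the same for the moment, N m; "opening": opening from 0.0 (shut) to 1.0 (fully open).
Only numpy, scipy, OpenCV 4.12 (cv2) and the standard library are available. Lean on these libraries where they do the work, as an engineer would, in place of code of your own. Each camera call takes 0.05 s, during which the arm holds its last target. There are 200 camera calls.

## Working session

There is one attempt and no reset: what is moved stays moved. The work goes in short steps, Python scripts to look and compute and a shell command to move; the robot and the scene stay as the last step left them, time stands still between calls to the robot, and variables do not carry over. Pictures are saved under pics/ and viewed, about 8 in all and at most 12, crops included, and the job is handed in when it is done.

```bash
ls; mkdir -p pics; cat > h.py <<'E'
import numpy as np, cv2
from workcell import get_state, camera, job_done, hold_point_z
def cast(c,uv,z):
    uv=np.array(uv,float).reshape(-1,1,2)
    n=cv2.undistortPoints(uv,np.array(c["K"]),np.array(c["dist"])).reshape(-1,2)
    d=np.c_[n[:,0],-n[:,1],-np.ones(len(n))]@np.array(c["orientation"]).T
    e=np.array(c["eye"]); return e+d*((z-e[2])/d[:,2])[:,None]
def proj(c,P):
    P=(np.array(P,float).reshape(-1,3)-c["eye"])@np.array(c["orientation"])
    P=P*[1,-1,-1]
    return cv2.projectPoints(P,np.zeros(3),np.zeros(3),np.array(c["K"]),np.array(c["dist"]))[0].reshape(-1,2)
def save(c,n): cv2.imwrite(f"pics/{n}.png",c["img"][:,:,::-1])
E
python3 - <<'E'
from h import *
import pickle
for n in("top","side"):
    c=camera(n); pickle.dump(c,open(n+".pkl","wb")); print(n,c["eye"],c["orientation"],c["K"],c["dist"])
    save(c,n)
a=cv2.imread("pics/top.png")
cv2.imwrite("pics/top_b.png",cv2.resize(a,(800,600)))
s=get_state();print(s,hold_point_z)
E
```

```text
pics
top [0.32277881 0.03824041 1.15926883] [[ 1.55444964e-02  9.80999206e-01 -1.93388023e-01]
 [-9.99879177e-01  1.52543152e-02 -2.98957062e-03]
 [ 1.72354538e-05  1.93411128e-01  9.81117799e-01]] [[378.65836799   0.         254.34265823]
 [  0.         378.65836799 195.33845186]
 [  0.           0.           1.        ]] [0.00944928 0.         0.         0.         0.        ]
side [ 0.14081048 -1.06888605  0.91631416] [[ 0.94486684  0.17070011 -0.27944252]
 [-0.32712556  0.53031651 -0.78214657]
 [ 0.01468047  0.83043715  0.55691886]] [[499.46666285   0.         241.77617837]
 [  0.         499.46666285 198.51217193]
 [  0.           0.           1.        ]] [-0.18471729  0.          0.          0.          0.        ]
{'t': 0.1, 'joint_pos': array([-8.25909066e-01,  3.59346616e-01,  1.11586419e-02, -2.55752885e-04,
       -1.22411611e+00, -2.88134017e-01]), 'joint_velocities': array([ 4.28397244e-04, -2.22447537e-03,  1.69073842e-03,  1.08035527e-03,
        1.01142689e-03,  2.32608210e-05]), 'effort': array([-3.64166845e-03, -5.84762371e+01,  2.94106668e+01,  6.95466891e+00,
       -3.23628228e-03, -1.76378336e-05]), 'tcp_pos': array([ 0.29764033, -0.60565447,  0.40384996]), 'tcp_rot': array([[-8.97527482e-01, -4.40957713e-01, -8.45251394e-04],
       [-4.40958479e-01,  8.97526603e-01,  1.27149998e-03],
       [ 1.97957887e-04,  1.51392695e-03, -9.99998834e-01]]), 'contact_force': array([-0.14028596, -1.2483661 ,  0.04544945]), 'ft_torque': array([-0.02483121, -0.00898495,  0.02616393]), 'opening': 0.9950897824038468} 0.1547
```

View pics/top_b.png

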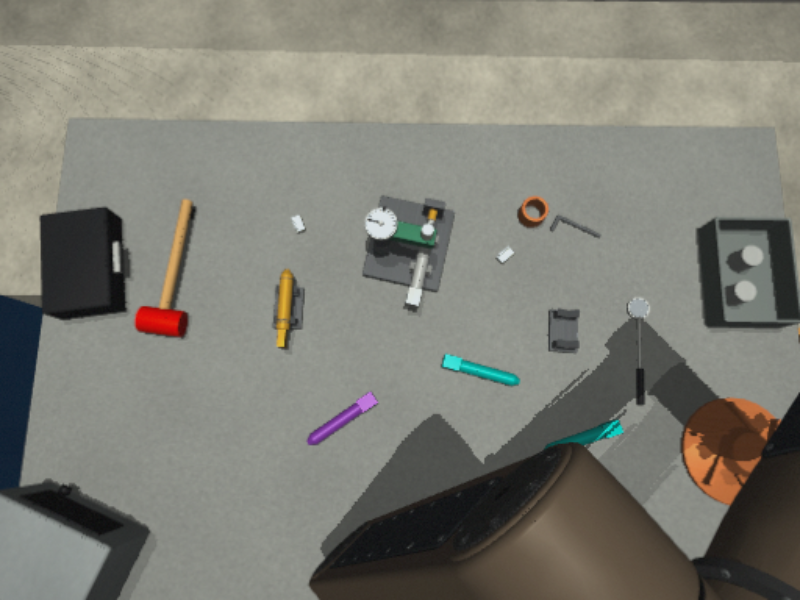

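View pics/side.png

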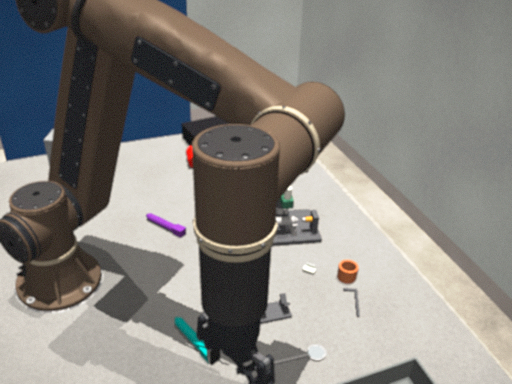

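Candidates in the 800x600 view: steel master at (414,298) in the stand, versus the turquoise pins at (480,370) and (590,435) and the purple one at (342,420). The arbor is the brass shaft at (285,308) in rest_a, and the empty rest_b is at (564,330). One close crop to check this.

```bash
python3 - <<'E'
from h import *
a=cv2.imread("pics/top.png")
s=a[120:205,225:297]; l=a[165:228,168:204]; r=a[190:232,345:377]
f=lambda i:cv2.resize(i,None,fx=7,fy=7,interpolation=cv2.INTER_CUBIC)
o=np.zeros((595,800,3),np.uint8)
S=f(s);o[:595,:504]=S
L=f(l)[:,:];o[:441*595//595,504:504+252]=L
cv2.imwrite("pics/crop.png",o)
R=f(r);cv2.imwrite("pics/r.png",R)
o[441:595,504:504+118]=cv2.resize(R,(118,154))
cv2.imwrite("pics/crop.png",o)
E
```

```text
(no output)
```

View pics/crop.png

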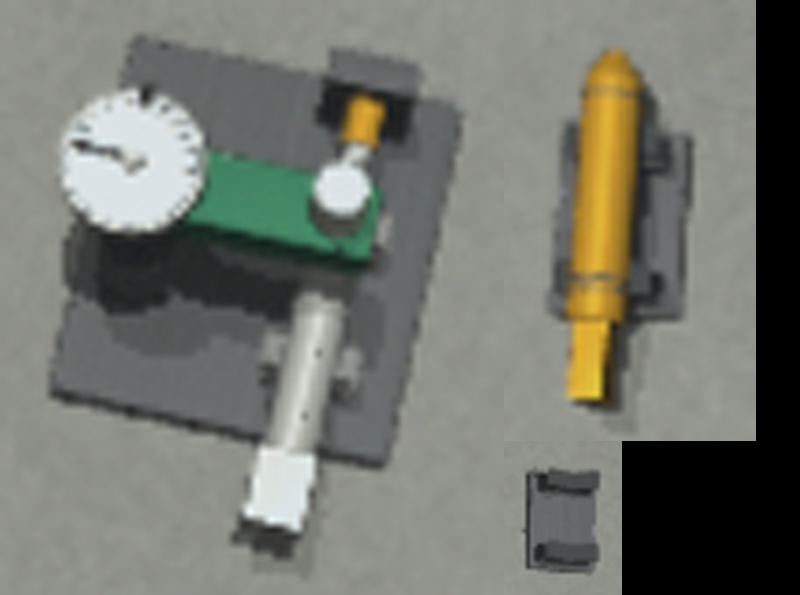

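```bash
python3 - <<'E'
from h import *
import pickle
c=pickle.load(open("top.pkl","rb"))
q=lambda p,o,k=7:np.array(p,float)/k+o-0.5+0.5/k
S=[(135,38),(462,100),(383,465),(52,395)]
M=np.array([[104,113],[104,-43],[-68,-43],[-68,113]])/1000
W=cast(c,q(S,(225,120)),.016)[:,:2]
def fit(M,W):
    m,w=M.mean(0),W.mean(0);A=(M-m).T@(W-w);th=np.arctan2(A[0,1]-A[1,0],A[0,0]+A[1,1])
    R=np.array([[np.cos(th),-np.sin(th)],[np.sin(th),np.cos(th)]]);t=w-R@m
    return t,th,(W-(M@R.T+t))*1000
t,th,r=fit(M,W);print("stand",t,th,r)
print("knob",cast(c,q([(343,188)],(225,120)),.171))
print("grip",cast(c,q([(258,450),(316,455),(305,530),(248,518)],(225,120)),.071))
print("tang",cast(c,q([(570,320),(606,320),(602,402),(567,398)],(168,165)) -np.array([504/7,0]),.058))
print("arbor noseend",cast(c,q([(616,52)],(168,165))-np.array([72,0]),.048))
a=c["img"][185:235,343:380].astype(int)
m=(a.sum(2)<250).astype(np.uint8)
cs=max(cv2.findContours(m,0,2)[0],key=cv2.contourArea);
b=cv2.minAreaRect(cs);bp=cv2.boxPoints(b)+[343,185];print(b,bp);print(cast(c,bp,.01),cast(c,bp,.01)[:,:2].mean(0))
print("rest low corners",cast(c,q([(527-504,566-441),(595-504,571-441)],(345,190),3.69),.01))
E
```

```text
stand [ 0.65368875 -0.00941827] -0.19585071045197616 [[-1.1802147  -2.42157629]
 [ 1.71166877  1.53224974]
 [ 0.13586632  3.42378513]
 [-0.66732039 -2.53445857]]
knob [[ 0.6544272  -0.00910523  0.171     ]]
grip [[ 0.57209334  0.02121356  0.071     ]
 [ 0.57031508 -0.00321681  0.071     ]
 [ 0.53807334  0.00113793  0.071     ]
 [ 0.54282527  0.02505316  0.071     ]]
tang [[0.49152541 0.26827712 0.058     ]
 [0.49175809 0.25316846 0.058     ]
 [0.45713239 0.25301593 0.058     ]
 [0.45858717 0.26770922 0.058     ]]
arbor noseend [[0.61048417 0.25693698 0.048     ]]
((18.0, 35.5), (16.0, 7.0), 0.0) [[353. 224.]
 [353. 217.]
 [369. 217.]
 [369. 224.]]
[[ 0.46501174 -0.26011158  0.01      ]
 [ 0.48651447 -0.2608665   0.01      ]
 [ 0.48728865 -0.30969508  0.01      ]
 [ 0.46578785 -0.30876405  0.01      ]] [ 0.47615068 -0.2848593 ]
rest low corners [[ 0.46640609 -0.253679    0.01      ]
 [ 0.46315359 -0.30955083  0.01      ]]
```

The crop agrees with the description: the steel master is in the stand, the knob is at (343,188) of the crop, the needle points to +y (free), and rest_b is empty. Stand origin and knob agree at (0.654, -0.009), yaw -0.196. I move over rest_b first for a near look on the way.

```bash
python3 -m jog '[[[0.1,0.16,0.03,0,0,-0.17,0.06],[0.15,0.25,0.03,0,0,-0.34,0.06],[0.2,0.32,0.03,0,0,-0.5,0.06],[0.2,0.32,0.03,0,0,-0.653,0.06],[0.2,0.32,0.03,0,0,-0.653,0.06],[0.2,0.32,0.03,0,0,-0.653,0.06],[0.2,0.32,0.03,0,0,-0.653,0.06],[0.2,0.32,0.03,0,0,-0.653,0.06],[0.2,0.32,0.03,0,0,-0.653,0.06],[0.2,0.32,0.03,0,0,-0.653,0.06],[0.2,0.32,0.03,0,0,-0.653,0.06]]]'
python3 - <<'E'
from h import *
import pickle
c=camera("wrist");pickle.dump(c,open("w1.pkl","wb"));save(c,"w1");s=get_state();print(c["eye"],c["orientation"],c["K"],c["dist"],s["tcp_pos"],s["tcp_rot"],s["contact_force"])
E
```

```text
t: 1.48
tcp_pos: [0.4972, -0.2864, 0.4338]
tcp_rot: [[-0.981, 0.196, 0.0], [0.196, 0.981, 0.002], [0.0, 0.001, -1.0]]
contact_force: [-0.0, 0.5, 0.6]
opening: 0.701
[ 0.43038362 -0.2718417   0.40267306] [[ 0.19559138 -0.94379684 -0.26644236]
 [ 0.98068384  0.18873149  0.0513774 ]
 [ 0.00179624 -0.27134469  0.96248056]] [[335.75563068   0.         256.79100981]
 [  0.         335.75563068 183.54066728]
 [  0.           0.           1.        ]] [-0.0868523  0.         0.         0.         0.       ] [ 0.49728161 -0.28629056  0.43378727] [[-9.80559722e-01  1.96220868e-01  5.77686501e-05]
 [ 1.96220722e-01  9.80558536e-01  1.54495765e-03]
 [ 2.46507388e-04  1.52625865e-03 -9.99998805e-01]] [0.7412465  0.10389259 0.20470362]
```

View pics/w1.png

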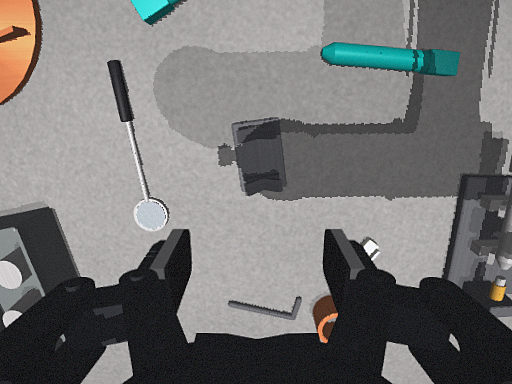

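The wrist view shows the empty rest_b at about (260,158), the mirror at its left and the turquoise look-alike above. Next I move to above the knob.

```bash
python3 -m jog '[[[0.157,0.277,0,0,0,0,0.05],[0.157,0.277,0,0,0,0,0.05],[0.157,0.277,0,0,0,0,0.05],[0.157,0.277,0,0,0,0,0.05],[0.157,0.277,0,0,0,0,0.05],[0.157,0.277,0,0,0,0,0.05],[0.157,0.277,0,0,0,0,0.05],[0.157,0.277,0,0,0,0,0.05]]]'
python3 - <<'E'
from h import *
import pickle
c=camera("wrist");pickle.dump(c,open("w2.pkl","wb"));save(c,"w2")
t=camera("top");pickle.dump(t,open("t2.pkl","wb"));save(t,"t2")
d=camera("side");pickle.dump(d,open("s2.pkl","wb"));save(d,"s2")
s=get_state();print(s["tcp_pos"],s["contact_force"])
o=np.zeros((600,800,3),np.uint8)
o[:384,:512]=c["img"]
w=pickle.load(open("w1.pkl","rb"))["img"][105:210,220:300]
w=cv2.resize(w,None,fx=3.5,fy=3.5,interpolation=cv2.INTER_CUBIC);w=np.clip(w*1.8,0,255).astype(np.uint8)
o[:w.shape[0],515:515+w.shape[1]]=w
r=cv2.resize(t["img"][190:232,345:377],None,fx=5,fy=5,interpolation=cv2.INTER_CUBIC);o[384:384+210,:160]=r
r=cv2.resize(d["img"][170:260,230:360],None,fx=2.3,fy=2.3,interpolation=cv2.INTER_CUBIC);o[384:384+207,200:499]=r
r=cv2.resize(d["img"][280:340,220:310],None,fx=3,fy=3,interpolation=cv2.INTER_CUBIC);o[384:564,515:785]=r
cv2.imwrite("pics/m1.png",o[:,:,::-1])
E
```

```text
t: 2.52
tcp_pos: [0.6538, -0.0104, 0.434]
tcp_rot: [[-0.98, 0.197, 0.0], [0.197, 0.98, 0.001], [0.0, 0.001, -1.0]]
contact_force: [-0.5, 0.1, 0.0]
opening: 0.582
[ 0.65381245 -0.01051317  0.43428845] [ 0.3100635  -0.38794767  0.37848308]
```

View pics/m1.png

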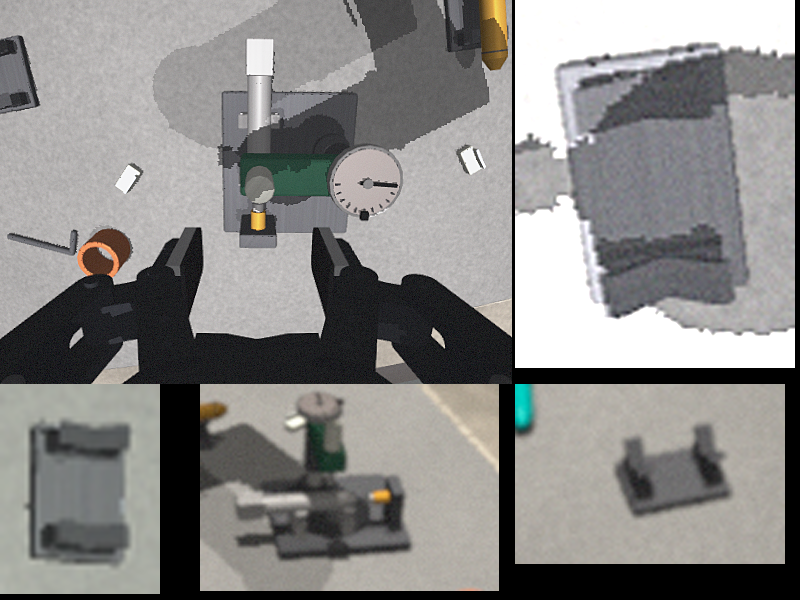

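```bash
python3 - <<'E'
from h import *
import pickle
L=lambda n:pickle.load(open(n,"rb"))
q=lambda p,o,k=7:np.array(p,float)/k+o-0.5+0.5/k
t=L("top.pkl");w1=L("w1.pkl");w2=L("w2.pkl")
print("rest wrist TL TR BR BL",cast(w1,q([(557-515,68),(720-515,45),(745-515,298),(607-515,315)],(220,105),3.5),.01))
print("rest top TL BL BR",cast(t,q([(36,42),(31,172),(122,178)],(345,190),5),.01))
def tri(ca,ua,cb,ub):
    A=cast(ca,[ua],0)[0]-ca["eye"];B=cast(cb,[ub],0)[0]-cb["eye"]
    A/=np.linalg.norm(A);B/=np.linalg.norm(B)
    x=np.linalg.lstsq(np.c_[A,-B],np.array(cb["eye"])-ca["eye"],rcond=None)[0]
    P,Q=ca["eye"]+A*x[0],cb["eye"]+B*x[1];return (P+Q)/2,np.linalg.norm(P-Q)
# knob top: bright-ish disc in wrist; find dial in wrist and top by circle
a=w2["img"]; g=cv2.cvtColor(a,cv2.COLOR_RGB2GRAY)
for r0,r1,box in((30,40,(320,140,410,225)),(11,18,(240,155,285,205))):
    x0,y0,x1,y1=box
    z=cv2.HoughCircles(cv2.resize(g[y0:y1,x0:x1],None,fx=4,fy=4,interpolation=2),cv2.HOUGH_GRADIENT,1,40,param1=80,param2=15,minRadius=r0*4,maxRadius=r1*4)
    print(None if z is None else z[0][:3]/4+[x0,y0,0])
dt=q((132,160),(225,120));kt=q((343,188),(225,120))
print("dial",tri(t,dt,w2,(365.5,181)));print("knob",tri(t,kt,w2,(260,179)), tri(t,kt,w2,(260,181)))
hy=cv2.resize(a[140:230,230:300],None,fx=6,fy=6,interpolation=2);cv2.imwrite("pics/k.png",hy[:,:,::-1])
E
```

```text
rest wrist TL TR BR BL [[ 0.46302906 -0.30739883  0.01      ]
 [ 0.46618789 -0.2530213   0.01      ]
 [ 0.55371389 -0.26010936  0.01      ]
 [ 0.5503506  -0.30863657  0.01      ]]
rest top TL BL BR [[ 0.54561496 -0.2592339   0.01      ]
 [ 0.46490521 -0.25341943  0.01      ]
 [ 0.46211763 -0.3086049   0.01      ]]
[[366.375      181.625       34.625     ]
 [371.875      172.375       38.75      ]
 [359.375      173.375       38.20000076]]
[[259.125      187.625       15.60000038]
 [259.125      177.625       11.97500038]]
dial (array([0.67051612, 0.07399763, 0.15399509]), np.float64(9.251678421260075e-05))
knob (array([ 0.62469485, -0.00323978,  0.26002731]), np.float64(0.0032131927778445797)) (array([ 0.62953939, -0.0039829 ,  0.24552721]), np.float64(0.0031128230714801836))
```

View pics/k.png

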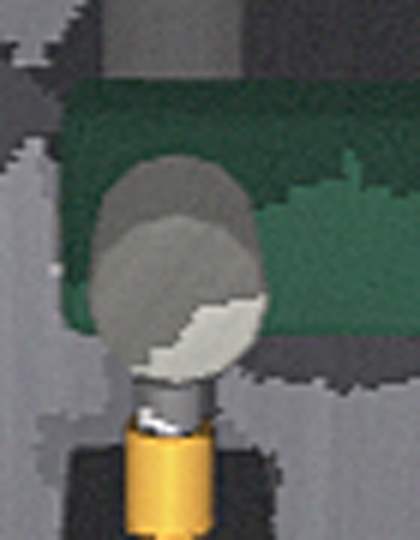

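```bash
python3 - <<'E'
from h import *
import pickle
L=lambda n:pickle.load(open(n,"rb"))
t=L("top.pkl");w2=L("w2.pkl")
for z in(.163,.167,.171,.175):
    print(z,cast(w2,[(259.4,189.3)],z),cast(t,[(343/7+224.57,188/7+119.57)],z))
print("grip top corners",cast(w2,[(247,39),(273,39),(273,75),(248,75)],.071))
x0,y0=np.array([.654,-.0094]);
P=lambda x,y,z:(.654+.981*x+.195*y,-.0094-.195*x+.981*y,z)
print(proj(w2,[P(0,0,.171),P(-.1,0,.071),P(.078,0,.058)]))
E
```

```text
0.163 [[ 0.65822518 -0.00761192  0.163     ]] [[ 0.65711593 -0.00948454  0.163     ]]
0.167 [[ 0.65703827 -0.00741434  0.167     ]] [[ 0.65577357 -0.00929292  0.167     ]]
0.171 [[ 0.65585135 -0.00721676  0.171     ]] [[ 0.65443121 -0.00910131  0.171     ]]
0.175 [[ 0.65466443 -0.00701917  0.175     ]] [[ 0.65308886 -0.00890969  0.175     ]]
grip top corners [[ 0.54025109  0.00491783  0.071     ]
 [ 0.54497704  0.02862626  0.071     ]
 [ 0.57697318  0.02254081  0.071     ]
 [ 0.57232672 -0.00073583  0.071     ]]
[[255.9256198  187.4574027 ]
 [255.78129898  54.98042301]
 [256.15703145 226.15008279]]
```

The close crop shows the knob's top disc centred at w2 pixel (259.4, 189.3), with the dial to its left clear of the gripper. Now I go down and grip the knob.

```bash
python3 -m jog '[[[0.001,0.0025,-0.06,0,0,0,0.05],[0.001,0.0025,-0.1,0,0,0,0.05],[0.001,0.0025,-0.115,0,0,0,0.05],[0.001,0.0025,-0.115,0,0,0,0.05],[0.001,0.0025,-0.115,0,0,0,0.01],[0.001,0.0025,-0.115,0,0,0,0.01],[0.001,0.0025,-0.115,0,0,0,0.01],[0.001,0.0025,-0.115,0,0,0,0.01],[0.001,0.0025,-0.115,0,0,0,0.01],[0.001,0.0025,-0.115,0,0,0,0.01]]]' 40
python3 - <<'E'
from h import *
c=camera("wrist");save(c,"w3");t=camera("top");d=camera("side");print(get_state()["contact_force"])
o=np.zeros((600,800,3),np.uint8)
o[:384,:512]=c["img"]
o[384:594,:200]=cv2.resize(t["img"][120:190,220:287],(200,210))
cv2.imwrite("pics/m2.png",o[:,:,::-1])
E
```

```text
t: 3.92
tcp_pos: [0.6553, -0.0087, 0.3215]
tcp_rot: [[-0.98, 0.197, 0.003], [0.197, 0.98, 0.001], [-0.003, 0.001, -1.0]]
contact_force: [-1.8, -5.4, 6.8]
opening: 0.242
[-0.90726607 -4.61148878  6.63712178]
```

View pics/m2.png

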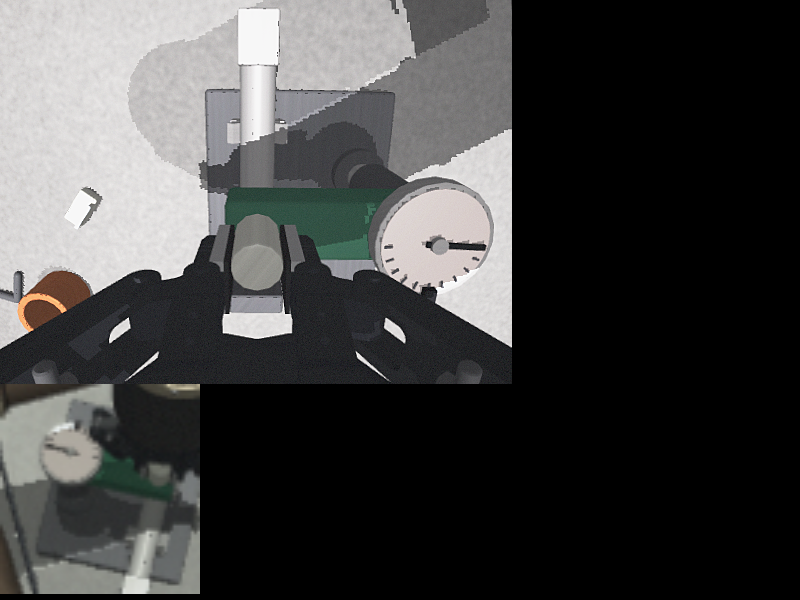

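The pads hold the knob, and the needle (wrist pixels (440,246) to (485,247)) still reads free. I ease down in steps, reading the needle each time.

```bash
cat > needle.py <<'E'
from h import *
def needle(c=None):
    c=c or camera("wrist"); g=cv2.cvtColor(c["img"],cv2.COLOR_RGB2GRAY)
    P=np.array([440.,246]); yy,xx=np.mgrid[:384,:512]
    d=np.hypot(xx-P[0],yy-P[1]); m=(g<70)&(d>12)&(d<36)
    n,lab=cv2.connectedComponents(m.astype(np.uint8))
    k=max(range(1,n),key=lambda i:(lab==i).sum()); sel=lab==k
    z=min(np.arange(.1,.2,.001),key=lambda z:np.linalg.norm(cast(c,[P],z)[0,:2]-[.6716,.0749]))
    W=cast(c,np.c_[xx[sel],yy[sel]].astype(float),z)[:,:2]
    v=W.mean(0)-cast(c,[P],z)[0,:2]
    return sel.sum(),round(z,3),1.5-(np.arctan2(v[1],v[0])+.197)
if __name__=="__main__":
    print(needle()); s=get_state(); print(s["t"],s["tcp_pos"],s["contact_force"])
E
python3 needle.py
python3 -m jog '[[[0,0,-0.002,0,0,0,0.01],[0,0,-0.004,0,0,0,0.01],[0,0,-0.006,0,0,0,0.01],[0,0,-0.008,0,0,0,0.01],[0,0,-0.010,0,0,0,0.01],[0,0,-0.012,0,0,0,0.01],[0,0,-0.012,0,0,0,0.01]]]'
python3 needle.py
```

```text
(np.int64(144), np.float64(0.156), np.float64(-0.04484608374498911))
4.125 [ 0.65529488 -0.00869481  0.32151375] [-0.44877549 -5.72383636  6.40685539]
t: 5.0
tcp_pos: [0.6552, -0.0088, 0.3109]
tcp_rot: [[-0.98, 0.197, 0.005], [0.197, 0.98, 0.001], [-0.004, 0.002, -1.0]]
contact_force: [-2.8, -3.0, 5.0]
opening: 0.239
(np.int64(144), np.float64(0.145), np.float64(-0.04669218359737748))
5.05 [ 0.65517347 -0.00877088  0.31094289] [-4.00330959 -1.65455896  4.66597416]
```

```bash
python3 -m jog '[[[0,0,-0.001,0,0,0,0.01],[0,0,-0.002,0,0,0,0.01],[0,0,-0.003,0,0,0,0.01],[0,0,-0.004,0,0,0,0.01],[0,0,-0.005,0,0,0,0.01],[0,0,-0.005,0,0,0,0.01]]]'
python3 needle.py
```

```text
t: 5.8
tcp_pos: [0.6551, -0.0088, 0.3071]
tcp_rot: [[-0.98, 0.197, 0.005], [0.197, 0.98, 0.001], [-0.005, 0.002, -1.0]]
contact_force: [-4.7, -1.9, 7.4]
opening: 0.241
(np.int64(142), np.float64(0.141), np.float64(0.12826753791730483))
5.85 [ 0.65506718 -0.00876532  0.30704437] [-3.5668229  -2.015848    7.09603918]
```

```bash
python3 -m jog '[[[0,0,-0.001,0,0,0,0.01],[0,0,-0.002,0,0,0,0.01],[0,0,-0.003,0,0,0,0.01],[0,0,-0.004,0,0,0,0.01],[0,0,-0.005,0,0,0,0.01],[0,0,-0.005,0,0,0,0.01]]]'
python3 needle.py
```

```text
t: 6.6
tcp_pos: [0.6549, -0.0088, 0.3035]
tcp_rot: [[-0.98, 0.197, 0.006], [0.197, 0.98, 0.001], [-0.006, 0.002, -1.0]]
contact_force: [-5.2, -0.4, 9.4]
opening: 0.245
(np.int64(152), np.float64(0.138), np.float64(1.2584294216889609))
6.65 [ 0.65493967 -0.0087853   0.30350642] [-5.1335746  -1.30763443  9.38022367]
```

```bash
python3 -m jog '[[[0,0,-0.001,0,0,0,0.01],[0,0,-0.002,0,0,0,0.01],[0,0,-0.002,0,0,0,0.01]]]'
python3 needle.py
```

```text
t: 7.02
tcp_pos: [0.6548, -0.0088, 0.3029]
tcp_rot: [[-0.98, 0.196, 0.007], [0.196, 0.981, 0.001], [-0.007, 0.002, -1.0]]
contact_force: [-4.0, -1.6, 9.6]
opening: 0.243
(np.int64(154), np.float64(0.137), np.float64(1.4474125698413738))
7.075 [ 0.65482099 -0.00876836  0.3028791 ] [-5.39702101 -0.9724611   8.40892251]
```

```bash
python3 -m jog '[[[0,0,0,0,0,0,0.01],[0,0,0,0,0,0,0.01],[0,0,0,0,0,0,0.05],[0,0,0,0,0,0,0.05],[0,0,0,0,0,0,0.05],[0,0,0,0,0,0,0.05]]]'
python3 needle.py
python3 -m jog '[[[0,0,0,0,0,0,0.05],[0,0,0,0,0,0,0.05],[0,0,0.02,0,0,0,0.05],[0,0,0.06,0,0,0,0.05],[0,0,0.10,0,0,0,0.05],[0,0,0.10,0,0,0,0.05]]]'
python3 - <<'E'
from h import *
s=get_state();print(s["contact_force"],s["tcp_pos"])
import pickle
c=camera("wrist");pickle.dump(c,open("w4.pkl","wb"));save(c,"w4")
g=cv2.cvtColor(c["img"],cv2.COLOR_RGB2GRAY)
P=lambda x,y,z:(.655+.981*x+.195*y,-.0087-.195*x+.981*y,z)
p=proj(c,[P(0,.085,.137)])[0];print(p)
yy,xx=np.mgrid[:384,:512];d=np.hypot(xx-p[0],yy-p[1]);m=(g<75)&(d<24)
n,lab,st,ce=cv2.connectedComponentsWithStats(m.astype(np.uint8))
for i in range(1,n):
    if st[i,4]>8:
        W=cast(c,[ce[i]],.137)[0]-P(0,.085,.137);print(st[i],ce[i],1.5-np.arctan2(W[1],W[0])-.197)
E
```

```text
t: 7.82
tcp_pos: [0.6549, -0.0086, 0.3028]
tcp_rot: [[-0.981, 0.196, 0.007], [0.196, 0.981, 0.001], [-0.007, 0.002, -1.0]]
contact_force: [0.6, -0.1, 0.1]
opening: 0.584
(np.int64(198), np.float64(0.137), np.float64(1.5216715172514375))
7.875 [ 0.65484975 -0.00869625  0.30286629] [-0.17394425 -0.74427539  0.81399712]
t: 8.62
tcp_pos: [0.6556, -0.0087, 0.407]
tcp_rot: [[-0.98, 0.196, 0.014], [0.196, 0.981, 0.002], [-0.013, 0.004, -1.0]]
contact_force: [-0.1, 0.3, -0.8]
opening: 0.586
[-0.14513703  0.32467856 -0.76798624] [ 0.65555339 -0.00872211  0.40703058]
[367.45297344 179.29518467]
[363 172   7   8  17] [366.52941176 174.70588235] 4.357546673928003
[366 186   5  18  74] [367.78378378 194.60810811] 1.3834248033504997
```

Needle reads about 1.5 after release (1.52 before the fingers left, about 1.44 from above). Now I locate the master's grip from the nearer view.

```bash
python3 - <<'E'
from h import *
import pickle
c=pickle.load(open("w4.pkl","rb"));a=c["img"]
P=np.array([.655,-.0087]);R=np.array([[.981,.195],[-.195,.981]])
p=proj(c,[[*(P+R@[-.1,0]),.071]])[0];print(p)
m=(a.min(2)>225).astype(np.uint8)
n,lab,st,ce=cv2.connectedComponentsWithStats(m)
for i in range(1,n):
    if st[i,4]>150 and st[i,4]<5000: print(st[i],ce[i], (cast(c,[ce[i]],.071)[0,:2]-P)@R, cast(c,[ce[i]],.071)[0])
z=a[0:120,190:320];cv2.imwrite("pics/g.png",cv2.resize(z,None,fx=5,fy=5,interpolation=2)[:,:,::-1])
E
```

```text
[253.38596885  45.64675739]
[ 243   27   28   40 1099] [256.37397634  46.59872611] [-0.09925979  0.00255015] [0.55816081 0.01314893 0.071     ]
[253  68   6  59 225] [255.55555556  96.82222222] [-0.05706792  0.00180743] [0.59939029 0.00419636 0.071     ]
[472 145  21  30 318] [481.79245283 159.77044025] [-0.00094664  0.22096939] [0.69714411 0.20817185 0.071     ]
[103 164  25  31 372] [114.47580645 179.15860215] [ 0.01814788 -0.13293384] [ 0.64688411 -0.14259525  0.071     ]
```

View pics/g.png

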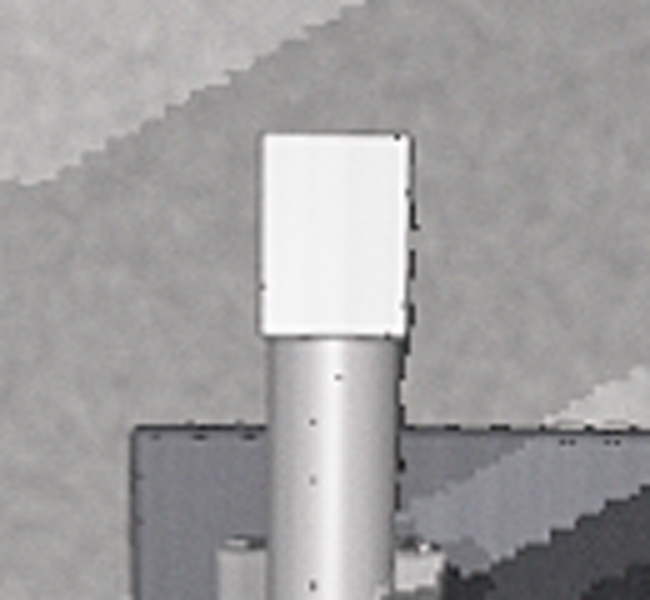

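The crop shows the master's grip head-on at (335,235), with no twist relative to the tool. I go and grip it.

```bash
python3 -m jog '[[[-0.0985,0.0197,0,-0.002,0.014,0,0.05],[-0.0985,0.0197,0,-0.002,0.014,0,0.05],[-0.0985,0.0197,-0.06,-0.002,0.014,0,0.05],[-0.0985,0.0197,-0.12,-0.002,0.014,0,0.05],[-0.0985,0.0197,-0.16,-0.002,0.014,0,0.05],[-0.0985,0.0197,-0.185,-0.002,0.014,0,0.05],[-0.0985,0.0197,-0.192,-0.002,0.014,0,0.05],[-0.0985,0.0197,-0.192,-0.002,0.014,0,0.05]]]'
python3 -m jog '[[[0,0,0,0,0,0,0.03],[0,0,0,0,0,0,0.015],[0,0,0,0,0,0,0.015],[0,0,0,0,0,0,0.015],[0,0,0,0,0,0,0.015]]]' 40
```

```text
t: 9.68
tcp_pos: [0.5565, 0.011, 0.2124]
tcp_rot: [[-0.981, 0.196, -0.005], [0.196, 0.981, -0.001], [0.005, -0.002, -1.0]]
contact_force: [0.6, -0.6, 1.1]
opening: 0.59
t: 10.3
tcp_pos: [0.557, 0.0114, 0.2133]
tcp_rot: [[-0.981, 0.196, -0.003], [0.196, 0.981, -0.0], [0.003, -0.001, -1.0]]
contact_force: [-1.0, 4.7, 6.5]
opening: 0.299
```

```bash
python3 -m jog '[[[0,0,0,0,0,0,0.015],[-0.0098,0.00195,0,0,0,0,0.015],[-0.0196,0.0039,0,0,0,0,0.015],[-0.0294,0.0058,0,0,0,0,0.015],[-0.0392,0.0078,0,0,0,0,0.015],[-0.049,0.0097,0,0,0,0,0.015],[-0.0589,0.0117,0,0,0,0,0.015],[-0.0687,0.0136,0,0,0,0,0.015],[-0.0785,0.0156,0,0,0,0,0.015],[-0.0785,0.0156,0,0,0,0,0.015]]]'
```

```text
t: 11.55
tcp_pos: [0.477, 0.0266, 0.2128]
tcp_rot: [[-0.981, 0.196, -0.005], [0.196, 0.981, -0.001], [0.005, -0.002, -1.0]]
contact_force: [0.4, 0.4, -3.9]
opening: 0.298
```

```bash
python3 -m jog '[[[0,0,0.03,0,0,0,0.015],[0,0,0.07,0,0,0,0.015],[-0.005,-0.03,0.1,0,0,0.02,0.015],[-0.01,-0.08,0.1,0,0,0.04,0.015],[-0.017,-0.13,0.1,0,0,0.06,0.015],[-0.023,-0.18,0.1,0,0,0.08,0.015],[-0.03,-0.23,0.1,0,0,0.1,0.015],[-0.036,-0.28,0.1,0,0,0.12,0.015],[-0.039,-0.3056,0.1,0,0,0.137,0.015],[-0.039,-0.3056,0.1,0,0,0.137,0.015],[-0.039,-0.3056,0.06,0,0,0.137,0.015],[-0.039,-0.3056,0.04,0,0,0.137,0.015],[-0.039,-0.3056,0.04,0,0,0.137,0.015]]]'
python3 - <<'E'
from h import *
c=camera("wrist");t=camera("top");d=camera("side")
save(c,"w5")
o=np.zeros((600,800,3),np.uint8)
o[:384,:512]=c["img"]
o[384:600,:280]=cv2.resize(t["img"][170:240,320:410],(280,216))
o[300:600,512:800]=cv2.resize(d["img"][230:350,180:295],(288,300))
cv2.imwrite("pics/m3.png",o[:,:,::-1]);print(get_state()["contact_force"])
p=proj(c,[[.4640+.0,-.2806,.01],[.5059,-.2831,.045],[.536,-.2849,.04]]);print(p)
E
```

```text
t: 13.18
tcp_pos: [0.4374, -0.2784, 0.2513]
tcp_rot: [[-0.998, 0.06, -0.009], [0.06, 0.998, -0.0], [0.009, -0.001, -1.0]]
contact_force: [-0.7, -0.1, -3.3]
opening: 0.292
[ 0.7289881   0.132021   -3.53896971]
[[254.48171224 236.9797436 ]
 [254.21706455 322.02361561]
 [254.37764078 354.52079796]]
```

View pics/m3.png

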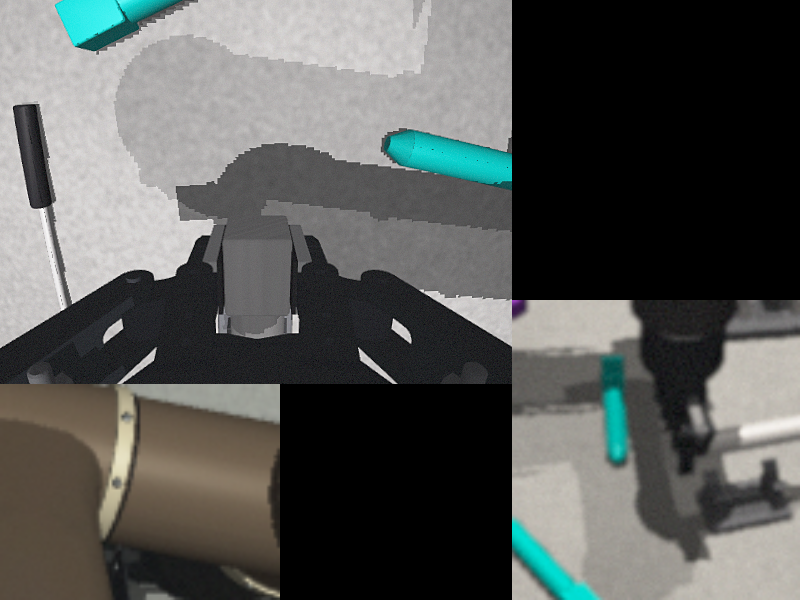

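The side inset shows the shaft over the rest, with its nose past the far saddle. I lower it by feel.

```bash
python3 -m jog '[[[0,0,-0.02,0,-0.009,0,0.015],[0,0,-0.035,0,-0.009,0,0.015],[0,0,-0.042,0,-0.009,0,0.015],[0,0,-0.045,0,-0.009,0,0.015],[0,0,-0.047,0,-0.009,0,0.015],[0,0,-0.047,0,-0.009,0,0.015]]]'
python3 -m jog '[[[0,0,-0.001,0,0,0,0.015],[0,0,-0.002,0,0,0,0.015],[0,0,-0.003,0,0,0,0.015],[0,0,-0.003,0,0,0,0.015]]]'
```

```text
t: 14.08
tcp_pos: [0.4388, -0.2789, 0.207]
tcp_rot: [[-0.998, 0.06, 0.006], [0.06, 0.998, -0.002], [-0.006, -0.002, -1.0]]
contact_force: [0.5, 0.3, -4.4]
opening: 0.301
t: 14.58
tcp_pos: [0.4387, -0.2789, 0.2039]
tcp_rot: [[-0.998, 0.06, 0.005], [0.06, 0.998, -0.002], [-0.005, -0.002, -1.0]]
contact_force: [-0.2, 0.1, -2.4]
opening: 0.294
```

Contact is near: the load has dropped to -2.4 N. I lower a little further.

```bash
python3 -m jog '[[[0,0,-0.001,0,0,0,0.015],[0,0,-0.002,0,0,0,0.015],[0,0,-0.002,0,0,0,0.015]]]'
python3 -m jog '[[[0,0,-0.001,0,0,0,0.015],[0,0,-0.002,0,0,0,0.015],[0,0,-0.002,0,0,0,0.015]]]'
```

```text
t: 14.95
tcp_pos: [0.4389, -0.279, 0.202]
tcp_rot: [[-0.998, 0.06, 0.006], [0.06, 0.998, -0.002], [-0.006, -0.002, -1.0]]
contact_force: [0.3, -1.0, -1.4]
opening: 0.29
t: 15.32
tcp_pos: [0.4393, -0.2796, 0.2007]
tcp_rot: [[-0.998, 0.059, 0.007], [0.059, 0.998, -0.003], [-0.007, -0.003, -1.0]]
contact_force: [-0.6, -5.0, 3.5]
opening: 0.3
```

```bash
python3 -m jog '[[[0,-0.0005,0,0,0,0,0.015],[0,-0.0005,0,0,0,0,0.03],[0,-0.0005,0,0,0,0,0.045],[0,-0.0005,0,0,0,0,0.05],[0,-0.0005,0,0,0,0,0.05],[0,0,0.02,0,0,0,0.05],[0,0,0.07,0,0,0,0.05],[0,0,0.12,0,0,0,0.05],[0,0,0.17,0,0,0,0.05],[0,0,0.2,0,0,0,0.05]]]'
python3 - <<'E'
from h import *
c=camera("wrist");d=camera("side")
save(c,"w6");s=get_state();print(s["tcp_pos"],s["tcp_rot"],s["contact_force"])
o=np.zeros((600,800,3),np.uint8)
o[:384,:512]=c["img"]
o[300:600,512:800]=cv2.resize(d["img"][230:350,180:295],(288,300))
cv2.imwrite("pics/m4.png",o[:,:,::-1])
E
```

```text
t: 16.58
tcp_pos: [0.4393, -0.2797, 0.4036]
tcp_rot: [[-0.998, 0.059, 0.01], [0.059, 0.998, -0.004], [-0.011, -0.004, -1.0]]
contact_force: [0.4, 0.0, -0.8]
opening: 0.589
[ 0.43994578 -0.27990078  0.40468045] [[-0.99816433  0.05901061  0.01362765]
 [ 0.05893866  0.99824577 -0.00562307]
 [-0.01393556 -0.00480955 -0.99989133]] [-0.41898114 -0.12872459 -0.53591986]
```

View pics/m4.png

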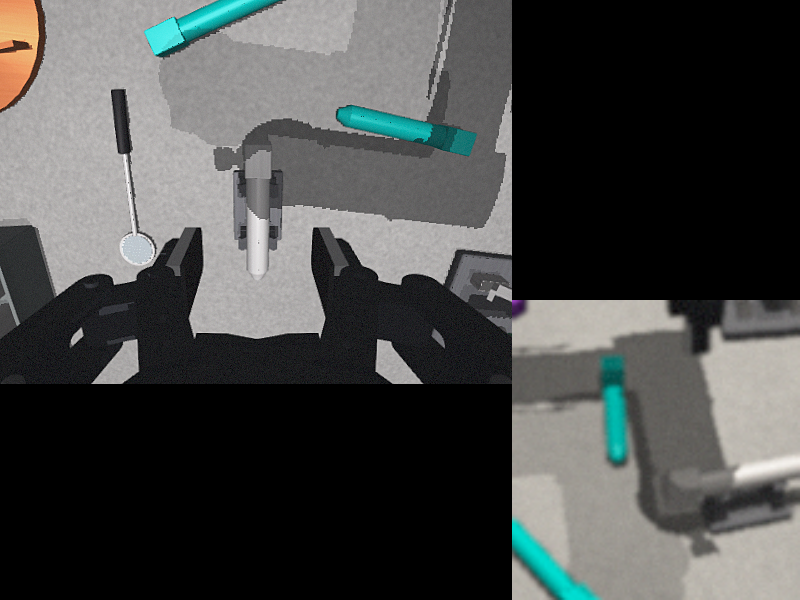

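The master lies in rest_b, grip toward the camera at (258,160) and nose at (258,278). Next is the arbor.

```bash
python3 -m jog '[[[0.005,0.06,0,0.006,0.014,0.04,0.05],[0.01,0.12,0,0.006,0.014,0.04,0.05],[0.015,0.18,0,0.006,0.014,0.04,0.05],[0.02,0.24,0,0.006,0.014,0.04,0.05],[0.025,0.3,0,0.006,0.014,0.04,0.05],[0.03,0.36,0,0.006,0.014,0.04,0.05],[0.035,0.42,0,0.006,0.014,0.04,0.05],[0.035,0.48,0,0.006,0.014,0.04,0.05],[0.035,0.54,0,0.006,0.014,0.04,0.05],[0.035,0.54,0,0.006,0.014,0.04,0.05],[0.035,0.54,0,0.006,0.014,0.04,0.05],[0.035,0.54,0,0.006,0.014,0.04,0.05]]]'
python3 - <<'E'
from h import *
import pickle
c=camera("wrist");pickle.dump(c,open("w7.pkl","wb"));save(c,"w7");s=get_state();print(s["tcp_pos"],s["tcp_rot"])
h=cv2.cvtColor(c["img"],cv2.COLOR_RGB2HSV)
m=((h[...,0]>12)&(h[...,0]<30)&(h[...,1]>130)&(h[...,2]>60)).astype(np.uint8)
n,lab,st,ce=cv2.connectedComponentsWithStats(m)
k=max(range(1,n),key=lambda i:st[i,4]);print(st[k],ce[k])
for r in range(st[k,1],st[k,1]+st[k,3],6):
    x=np.where(lab[r]==k)[0]
    if len(x):
        e=cast(c,[(x[0],r),(x[-1]+1,r)],.058);print(r,x[0],x[-1],e[:,:2].round(4).tolist(),(e.mean(0)[:2]).round(4))
E
```

```text
t: 18.18
tcp_pos: [0.4749, 0.2591, 0.4045]
tcp_rot: [[-1.0, 0.02, -0.001], [0.02, 1.0, 0.0], [0.001, 0.0, -1.0]]
contact_force: [0.4, -0.3, 0.2]
opening: 0.585
[0.47495233 0.25902138 0.40469902] [[-9.99794597e-01  2.02647790e-02 -3.21749250e-04]
 [ 2.02645715e-02  9.99794451e-01  6.35387038e-04]
 [ 3.34559093e-04  6.28736417e-04 -9.99999746e-01]]
[ 247  198   24   86 1767] [258.5631013  238.11205433]
198 270 270 [[0.5107, 0.2728], [0.5107, 0.2738]] [0.5107 0.2733]
204 248 270 [[0.5165, 0.2509], [0.517, 0.2738]] [0.5168 0.2623]
210 248 270 [[0.5229, 0.2508], [0.5233, 0.2737]] [0.5231 0.2622]
216 247 270 [[0.5293, 0.2496], [0.5297, 0.2737]] [0.5295 0.2616]
222 247 269 [[0.5357, 0.2494], [0.5362, 0.2726]] [0.536 0.261]
228 248 270 [[0.5423, 0.2502], [0.5428, 0.2736]] [0.5425 0.2619]
234 247 270 [[0.5489, 0.249], [0.5494, 0.2735]] [0.5492 0.2613]
240 247 270 [[0.5556, 0.2488], [0.5561, 0.2735]] [0.5559 0.2612]
246 248 269 [[0.5625, 0.2497], [0.5629, 0.2724]] [0.5627 0.2611]
252 248 269 [[0.5693, 0.2495], [0.5698, 0.2724]] [0.5696 0.2609]
258 248 269 [[0.5763, 0.2493], [0.5768, 0.2723]] [0.5765 0.2608]
264 248 269 [[0.5834, 0.2491], [0.5838, 0.2723]] [0.5836 0.2607]
270 248 269 [[0.5905, 0.2489], [0.591, 0.2722]] [0.5907 0.2606]
276 251 266 [[0.5978, 0.2519], [0.5982, 0.269]] [0.598  0.2605]
282 255 261 [[0.6053, 0.256], [0.6054, 0.2635]] [0.6053 0.2598]
```

```bash
python3 -m jog '[[[0,0.002,-0.06,0,0,0,0.05],[0,0.002,-0.12,0,0,0,0.05],[0,0.002,-0.17,0,0,0,0.05],[0,0.002,-0.195,0,0,0,0.05],[0,0.002,-0.204,0,0,0,0.05],[0,0.002,-0.204,0,0,0,0.05],[0,0.002,-0.204,0,0,0,0.03],[0,0.002,-0.204,0,0,0,0.02],[0,0.002,-0.204,0,0,0,0.005],[0,0.002,-0.204,0,0,0,0.005],[0,0.002,-0.204,0,0,0,0.005],[0,0.002,-0.204,0,0,0,0.005]]]' 40
```

```text
t: 19.73
tcp_pos: [0.4752, 0.2611, 0.2017]
tcp_rot: [[-1.0, 0.02, 0.001], [0.02, 1.0, 0.001], [-0.001, 0.001, -1.0]]
contact_force: [-2.0, -1.5, 7.2]
opening: 0.169
```

The tang is held (14.4 mm opening). I lift and carry the arbor with a retracted path to the stand's entry end.

```bash
python3 -m jog '[[[0,0,0,0,0,0,0.005],[0,0,0.03,0,0,0,0.005],[-0.01,0,0.06,0,0,0,0.005],[-0.025,-0.02,0.08,0,0,-0.02,0.005],[-0.025,-0.06,0.08,0,0,-0.05,0.005],[-0.025,-0.1,0.08,0,0,-0.08,0.005],[-0.025,-0.14,0.08,0,0,-0.11,0.005],[-0.025,-0.18,0.08,0,0,-0.14,0.005],[-0.025,-0.22,0.08,0,0,-0.17,0.005],[-0.025,-0.2382,0.08,0,0,-0.177,0.005],[-0.025,-0.2382,0.08,0,0,-0.177,0.005],[0,-0.2382,0.07,0,0,-0.177,0.005],[0.0209,-0.2382,0.05,0,0,-0.177,0.005],[0.0209,-0.2382,0.035,0,0,-0.177,0.005],[0.0209,-0.2382,0.03,0,0,-0.177,0.005],[0.0209,-0.2382,0.03,0,0,-0.177,0.005]]]'
python3 - <<'E'
from h import *
d=camera("side");c=camera("wrist");s=get_state();print(s["tcp_pos"],s["tcp_rot"],s["contact_force"])
P=np.array([.655,-.0087]);R=np.array([[.981,.195],[-.195,.981]])
print("stand xy",(s["tcp_pos"][:2]-P)@R)
o=np.zeros((600,800,3),np.uint8)
o[:384,:512]=c["img"]
o[300:600,500:800]=cv2.resize(d["img"][170:260,230:320],(300,300),interpolation=2)
cv2.imwrite("pics/m5.png",o[:,:,::-1])
E
```

```text
t: 21.72
tcp_pos: [0.4958, 0.0233, 0.2315]
tcp_rot: [[-0.981, 0.195, 0.0], [0.195, 0.981, 0.001], [0.0, 0.001, -1.0]]
contact_force: [0.5, 0.3, -3.7]
opening: 0.168
[0.49618736 0.02331047 0.23224673] [[-0.98078778  0.19506953  0.00179048]
 [ 0.1950722   0.98078779  0.00146189]
 [-0.00147091  0.00178308 -0.99999733]] [-0.6284502  -0.74076653 -3.90675564]
stand xy [-0.16203724  0.00043381]
```

View pics/m5.png

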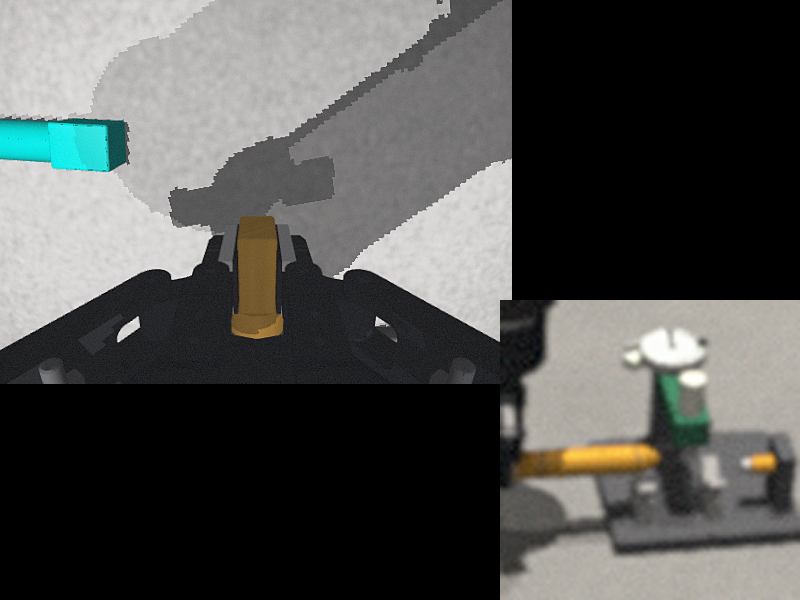

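The arbor is level and in line with the saddles, with its nose just before the head (side inset (655,455)). I lower it into the entry saddle by feel.

```bash
python3 -m jog '[[[0,-0.0005,-0.006,0,0,0,0.005],[0,-0.0005,-0.012,0,0,0,0.005],[0,-0.0005,-0.014,0,0,0,0.005],[0,-0.0005,-0.015,0,0,0,0.005],[0,-0.0005,-0.015,0,0,0,0.005]]]'
python3 -m jog '[[[0,0,-0.001,0,0,0,0.005],[0,0,-0.002,0,0,0,0.005],[0,0,-0.002,0,0,0,0.005]]]'
```

```text
t: 22.45
tcp_pos: [0.4964, 0.0229, 0.2174]
tcp_rot: [[-0.981, 0.195, 0.002], [0.195, 0.981, 0.002], [-0.002, 0.002, -1.0]]
contact_force: [-0.1, 1.7, -2.3]
opening: 0.169
t: 22.82
tcp_pos: [0.4966, 0.023, 0.2157]
tcp_rot: [[-0.981, 0.195, 0.003], [0.195, 0.981, 0.002], [-0.003, 0.002, -1.0]]
contact_force: [-2.5, 1.2, 2.6]
opening: 0.172
```

```bash
python3 -m jog '[[[0.0049,-0.001,0,0,0,0,0.005],[0.0098,-0.00195,0,0,0,0,0.005],[0.0147,-0.0029,0,0,0,0,0.005],[0.0196,-0.0039,0,0,0,0,0.005],[0.0245,-0.0049,0,0,0,0,0.005],[0.0294,-0.0058,0,0,0,0,0.005],[0.0343,-0.0068,0,0,0,0,0.005],[0.0392,-0.0078,0,0,0,0,0.005],[0.0392,-0.0078,0,0,0,0,0.005]]]'
```

```text
t: 23.95
tcp_pos: [0.5357, 0.0151, 0.2153]
tcp_rot: [[-0.981, 0.195, 0.002], [0.195, 0.981, 0.002], [-0.001, 0.002, -1.0]]
contact_force: [-1.7, 1.5, 0.2]
opening: 0.168
```

```bash
python3 -m jog '[[[0.0049,-0.001,0,0,0,0,0.005],[0.0098,-0.00195,0,0,0,0,0.005],[0.0147,-0.0029,0,0,0,0,0.005],[0.0196,-0.0039,0,0,0,0,0.005],[0.0196,-0.0039,0,0,0,0,0.005]]]'
python3 - <<'E'
from h import *
s=get_state()
P=np.array([.655,-.0087]);R=np.array([[.981,.195],[-.195,.981]])
print("stand xy",(s["tcp_pos"][:2]-P)@R,s["contact_force"],s["ft_torque"])
E
```

```text
t: 24.58
tcp_pos: [0.5559, 0.0112, 0.2153]
tcp_rot: [[-0.981, 0.195, 0.003], [0.195, 0.981, 0.002], [-0.002, 0.002, -1.0]]
contact_force: [1.0, -0.0, -0.4]
opening: 0.17
stand xy [-0.10105562  0.00021587] [ 1.0427715  -0.03753447 -0.44435165] [-0.08595925 -0.40935459 -0.3037631 ]
```

```bash
python3 -m jog '[[[0.0015,-0.0003,0,0,0,0,0.005],[0.003,-0.0006,0,0,0,0,0.005],[0.0045,-0.0009,0,0,0,0,0.005],[0.0045,-0.0009,0,0,0,0,0.005]]]' | egrep 'pos|force'
```

```text
tcp_pos: [0.56, 0.0102, 0.2151]
contact_force: [-4.8, 2.6, 3.3]
```

```bash
python3 -m jog '[[[0.0015,-0.0003,0,0,0,0,0.005],[0.003,-0.0006,0,0,0,0,0.005],[0.003,-0.0006,0,0,0,0,0.005]]]' | egrep 'pos|force'
```

```text
tcp_pos: [0.5625, 0.0098, 0.2151]
contact_force: [-3.8, 2.6, 4.7]
```

```bash
python3 -m jog '[[[0.0015,-0.0003,0,0,0,0,0.005],[0.003,-0.0006,0,0,0,0,0.005],[0.003,-0.0006,0,0,0,0,0.005]]]' | egrep 'pos|force'
```

```text
tcp_pos: [0.5652, 0.0092, 0.2152]
contact_force: [-4.0, 3.4, 3.9]
```

```bash
python3 -m jog '[[[0.001,-0.0002,0.0005,0,0,0,0.005],[0.002,-0.0004,0.0005,0,0,0,0.005],[0.003,-0.0006,0.0005,0,0,0,0.005],[0.003,-0.0006,0.0005,0,0,0,0.005]]]' | egrep 'pos|force'
```

```text
tcp_pos: [0.5676, 0.0087, 0.2154]
contact_force: [-4.8, 3.7, 3.2]
```

```bash
python3 -m jog '[[[0.001,-0.0002,0.0005,0,0,0,0.005],[0.002,-0.0004,0.0005,0,0,0,0.005],[0.002,-0.0004,0.0005,0,0,0,0.005]]]' | egrep 'pos|force'
```

```text
tcp_pos: [0.569, 0.0084, 0.2157]
contact_force: [-4.3, 3.8, 2.4]
```

```bash
python3 -m jog '[[[0.001,-0.0002,0.0003,0,0,0,0.005],[0.002,-0.0004,0.0003,0,0,0,0.005],[0.002,-0.0004,0.0003,0,0,0,0.005]]]' | egrep 'pos|force'
```

```text
tcp_pos: [0.5704, 0.0081, 0.2157]
contact_force: [-4.1, 3.6, 2.6]
```

```bash
python3 -m jog '[[[0.001,0.0004,0.0003,0,0,0,0.005],[0.002,0.0003,0.0003,0,0,0,0.005],[0.002,0.0003,0.0003,0,0,0,0.005]]]' | egrep 'pos|force'
```

```text
tcp_pos: [0.5716, 0.0081, 0.2157]
contact_force: [-6.1, 2.2, 3.7]
```

```bash
python3 -m jog '[[[0.001,0.0002,0.0003,0,0,0,0.005],[0.002,0.000,0.0003,0,0,0,0.005],[0.002,0.000,0.0003,0,0,0,0.005]]]' | egrep 'pos|force'
```

```text
tcp_pos: [0.5727, 0.008, 0.2156]
contact_force: [-6.6, 3.8, 4.1]
```

```bash
python3 -m jog '[[[0.001,0,0.0003,0,0,0,0.005],[0.002,0,0.0003,0,0,0,0.005],[0.002,0,0.0003,0,0,0,0.005]]]' | egrep 'pos|force'
```

```text
tcp_pos: [0.5736, 0.008, 0.2156]
contact_force: [-8.5, 3.5, 4.7]
```

```bash
python3 -m jog '[[[0.001,-0.0002,0.0005,0,0,0,0.005],[0.002,-0.0004,0.0005,0,0,0,0.005],[0.002,-0.0004,0.0005,0,0,0,0.005]]]' | egrep 'pos|force'
python3 - <<'E'
from h import *
import pickle
d=camera("side");save(d,"s6");s=get_state();print(s["contact_force"])
o=cv2.resize(d["img"][170:260,230:350],(800,600),interpolation=2)
c=camera("wrist");o[400:,:267]=cv2.resize(c["img"],(267,200))
cv2.imwrite("pics/m6.png",o[:,:,::-1])
E
```

```text
tcp_pos: [0.5745, 0.0077, 0.2157]
contact_force: [-8.5, 5.8, 4.8]
[-8.71844987  4.87181872  4.76417026]
```

View pics/m6.png

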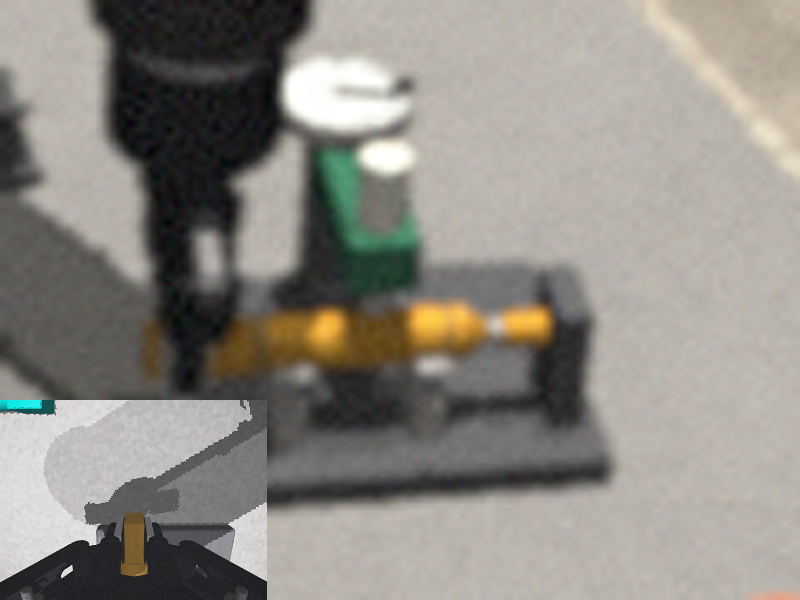

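The nose bears on the end-stop pin (at (485,325)), the needle on the dial points just past +x, and the push rises as expected for the stop spring. I release.

```bash
python3 -m jog '[[[0.0012,0.0006,0.0006,0,0,0,0.005],[0.0012,0.0006,0.0006,0,0,0,0.005],[0.0012,0.0006,0.0006,0,0,0,0.02],[0.0012,0.0006,0.0006,0,0,0,0.03],[0.0012,0.0006,0.0006,0,0,0,0.045],[0.0012,0.0006,0.0006,0,0,0,0.045],[0.0012,0.0006,0.0006,0,0,0,0.045]]]' | egrep 'pos|force|open'
python3 - <<'E'
from h import *
import pickle
d=camera("side");save(d,"s7")
a=cv2.imread("pics/s6.png").astype(int);b=cv2.imread("pics/s7.png").astype(int)
# nose/sleeve profile along the axis in s6, s7
h=lambda i:cv2.cvtColor(i.astype(np.uint8),cv2.COLOR_BGR2HSV)
for n,i in(("6",a),("7",b)):
    r=i[217:221,294:318].mean(0).astype(int); print(n,(r[:,2]-r[:,0]).tolist())
c=camera("wrist");save(c,"w8")
E
```

```text
tcp_pos: [0.5758, 0.0083, 0.2164]
contact_force: [-0.5, -0.3, 0.7]
opening: 0.535
6 [169, 167, 155, 135, 150, 155, 144, 125, 85, 36, 23, 71, 131, 156, 156, 155, 155, 145, 89, 17, -3, 1, 0, 1]
7 [171, 164, 145, 132, 148, 158, 145, 124, 75, 30, 22, 68, 131, 158, 153, 153, 157, 148, 89, 19, -3, -1, -2, 2]
```

```bash
python3 -m jog '[[[0,0,0,0,0,0,0.045],[0,0,0.02,0,0,0,0.045],[-0.005,0.001,0.06,0,0,0,0.045],[-0.02,0.004,0.11,0,0,0,0.045],[-0.03,0.006,0.16,0,0,0,0.045],[-0.03,0.006,0.2,0,0,0,0.045],[-0.03,0.006,0.2,0,0,0,0.045]]]' | egrep 'pos|force'
python3 - <<'E'
from h import *
c=camera("wrist");save(c,"w9");d=camera("side");save(d,"s9")
for n in("s7","s9"):
    i=cv2.imread(f"pics/{n}.png").astype(int);r=i[217:221,294:318].mean(0).astype(int);print(n,(r[:,2]-r[:,0]).tolist())
g=cv2.cvtColor(c["img"],cv2.COLOR_RGB2GRAY)
P=lambda x,y,z:np.array((.655+.981*x+.195*y,-.0087-.195*x+.981*y,z))
R=np.array([[.981,.195],[-.195,.981]])
p=proj(c,[P(0,.085,.137)])[0];print("dial px",p)
yy,xx=np.mgrid[:384,:512];d=np.hypot(xx-p[0],yy-p[1]);m=(g<75)&(d<24)
n,lab,st,ce=cv2.connectedComponentsWithStats(m.astype(np.uint8))
for i in range(1,n):
    if st[i,4]>6:
        W=cast(c,[ce[i]],.137)[0]-P(0,.085,.137);print(st[i],ce[i],1.5-np.arctan2(W[1],W[0])-.197)
h=cv2.cvtColor(c["img"],cv2.COLOR_RGB2HSV);m=((h[...,0]>12)&(h[...,0]<30)&(h[...,1]>130)&(h[...,2]>50)).astype(np.uint8)
n,lab,st,ce=cv2.connectedComponentsWithStats(m);k=max(range(1,n),key=lambda i:st[i,4]);print(st[k])
for r in range(st[k,1],st[k,1]+st[k,3],10):
    x=np.where(lab[r]==k)[0];e=cast(c,[(x[0],r),(x[-1]+1,r)],.07).mean(0)[:2];print(r,len(x),((e-P(0,0,0)[:2])@R).round(4))
E
```

```text
tcp_pos: [0.5462, 0.0144, 0.4202]
contact_force: [0.1, 0.7, -0.8]
s7 [171, 164, 145, 132, 148, 158, 145, 124, 75, 30, 22, 68, 131, 158, 153, 153, 157, 148, 89, 19, -3, -1, -2, 2]
s9 [168, 163, 140, 128, 145, 154, 138, 118, 74, 29, 21, 64, 130, 153, 152, 150, 151, 141, 85, 19, -1, 0, -1, 0]
dial px [349.55580702 303.69340843]
[ 326  280   48   48 1813] [349.55598456 303.70601213] 1.4003499958699446
[245 223  23  43 901]
223 1 [-0.0503  0.0143]
233 22 [-0.0392  0.0025]
243 23 [-0.0279  0.003 ]
253 22 [-0.0164  0.0024]
263 22 [-0.0047  0.0024]
```

```bash
python3 -m jog '[[[0.05,-0.01,0,0,0,0,0.045],[0.108,-0.022,0,0,0,0,0.045],[0.108,-0.022,0,0,0,0,0.045],[0.108,-0.022,0,0,0,0,0.045]]]' | egrep 'pos|force'
python3 - <<'E'
from h import *
def comp(c,name):
    g=cv2.cvtColor(c["img"],cv2.COLOR_RGB2GRAY)
    P=lambda x,y,z:np.array((.655+.981*x+.195*y,-.0087-.195*x+.981*y,z))
    p=proj(c,[P(0,.085,.137)])[0];print(name,p)
    yy,xx=np.mgrid[:384,:512];d=np.hypot(xx-p[0],yy-p[1]);m=(g<80)&(d<23)
    n,lab,st,ce=cv2.connectedComponentsWithStats(m.astype(np.uint8));L=[]
    for i in range(1,n):
        if st[i,4]>6:
            L.append(cast(c,[ce[i]],.137)[0]);W=L[-1]-P(0,.085,.137);print(st[i],ce[i],1.5-np.arctan2(W[1],W[0])-.197)
c=camera("wrist");save(c,"w10");comp(c,"now")
import pickle;comp(pickle.load(open("w4.pkl","rb")),"w4")
t=camera("top");save(t,"t10");s=get_state();print(s["t"],s["contact_force"])
w=pickle.load(open("top.pkl","rb"))["img"].astype(int)
print("changed px near bystanders", [(n,int((abs(t["img"].astype(int)-w)[y0:y1,x0:x1].sum(2)>120).sum())) for n,x0,x1,y0,y1 in(("mallet",80,130,120,220),("w1",180,200,130,155),("w2",312,335,155,172),("sleeve",325,355,120,148),("hex",352,388,135,155),("mirror",398,420,185,262))])
cv2.imwrite("pics/fin.png",np.hstack([cv2.resize(c["img"],(640,480)),])[:,:,::-1])
E
```

```text
tcp_pos: [0.6534, -0.0079, 0.4139]
contact_force: [-0.2, 0.2, -0.2]
now [365.28393885 189.887279  ]
[366 183   4   4  13] [367.46153846 184.61538462] -1.3268542038363358
[361 186   4   5   7] [362.28571429 187.57142857] 3.7119021427189915
[356 195   9  17  61] [360.31147541 203.26229508] 1.7759031165601709
w4 [367.45297344 179.29518467]
[363 172   7   8  18] [366.44444444 174.66666667] 4.342537529266765
[366 186   5  17  70] [367.74285714 194.12857143] 1.385464532119329
31.225 [-0.96433437  0.48396054  1.12829038]
changed px near bystanders [('mallet', 0), ('w1', 480), ('w2', 0), ('sleeve', 0), ('hex', 0), ('mirror', 983)]
```

```bash
python3 -c "
from workcell import job_done,get_state
print(job_done(),get_state()['t'])"
```

```text
the job is handed in; nothing more can be done
the job is handed in; nothing more can be done
```

The whole sequence was carried out, and the job was handed in at about 31 s. No verdict was reported.

1. **Zeroing:** I eased the head down by its knob until the needle read about 1.5 rad, then let go. Two readings after letting go gave 1.52, and 1.38 to 1.44 from higher up.
2. **Master pin:** I drew it out and laid it in rest_b by feel. The wrist and side pictures show it seated and in line with the rest.
3. **Arbor:** I carried it to the entry end and slid it along the saddles under the tip. The axial push rose from about 5 N to 9–10 N over the last 3 mm, which I took as the sprung stop. I then let go and moved the gripper clear.

**Last checks:**
- **Needle:** it stands about 0.4 rad further on than at zero, near 1.9 rad, as expected with the thicker arbor.
- **Stop:** the nose stayed put against the pin after release, to within about 0.2 mm in the side view. The force on the stop was inferred from the push and from that, not measured.
- **Arbor alignment:** the wrist camera put the arbor 2.5 mm off the saddle line. That camera showed a similar offset on the knob and the master, so I took it as calibration error.
- **Bystanders:** in the last top view, mallet, weight2, sleeve and hex key are unchanged. Weight1 and the mirror differ from the first picture. I put this down to the arm and its shadow without checking; no move took the arm low near either.

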